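Take the window-cutting die out of the guarded die press

TASK

To take the cutting die out of the die press, draw the bolt and swing the bolted right leaf of the guard gate wide open, then swing the left leaf that it overlapped wide open, then lift the hold-down bar well up off the die; leave all three open. Slide the die by its handle out of its guide rails through the gate, carry it to the cork mat and set it down gently, flat, rule side up, centred and square on the mat. Keep the fingers off the cutting rule and leave everything else on the bench where it is.

Things in the scene. Friction and masses are not known exactly. Their poses are not given: they have to be found in the camera images.
- press: The bench die press, fixed, grey, 290 x 272 mm on plan. Origin: centre of its footprint, on the bench; x points to its rear, y to its left, z up. Base plate 8 mm thick; side guards at y +-130 mm, 86 mm high; gate of two leaves at the front, x -115 mm; roller housing at the rear from x +43 mm, 98 mm high (138 mm from x +87 mm), with a hand wheel out to y -190 mm. The bed between is open above.
- press_bed (a point): Centre of the bed on top of the base plate (8 mm above the bench), press frame x -24 mm, y 0. Two guide rails beside the die have lips over its side edges, from 46 mm in front of this point to 46 mm behind it (along the press's x): the die cannot be lifted until it has been slid at least 92 mm towards the front (-x of the press). 3 mm of play at each side.
- leaf_right_hinge (a point): On the upright hinge axis of the gate's right leaf, at bench height (press frame x -115, y -116 mm).
- leaf_right (a joint): Angle of the right gate leaf (rad): 0 shut, grows as its free end swings out to the front and right, up to 1.75. Leaf 115 mm wide, from 12 to 85 mm above the bench, aluminium frame with a clear pane; a steel strip on its front overlaps the left leaf by 13 mm. Stiff hinge (0.1 N m): it stays where it is left.
- bolt (a joint): Drop bolt of the right leaf (m): 0 down in its hole in the base plate, 0.018 drawn fully up; free of the hole from about 0.007. It falls when let go; once the leaf has left the hole it may fall.
- bolt_knob (a point): Middle of the bolt's upright black round knob, 18 mm in diameter, 28 mm tall (from 16 mm below to 12 mm above this point), above the top of the right leaf; 94 mm from the hinge axis along the leaf and 14 mm in front of it, 110 mm above the bench with the bolt down. It can turn in the fingers: one grip draws the bolt up and swings the leaf.
- leaf_left_hinge (a point): On the upright hinge axis of the gate's left leaf, at bench height (press frame x -115, y +116 mm).
- leaf_left (a joint): Angle of the left gate leaf (rad): 0 shut, grows as its free end swings out towards the front (-x of the press) and to the left, up to 1.75. Same size and stiff hinge as the right leaf; no bolt of its own, but blocked while the right leaf is shut, because that leaf's strip overlaps it.
- left_knob (a point): Middle of the left leaf's black round pull, an upright knob like the bolt's (18 mm in diameter), on the top edge of the leaf, 68 mm from its hinge axis along the leaf; 107 mm above the bench.
- hold_down (a joint): Angle of the hold-down bar (rad): 0 down on the die, grows as its front end is lifted up and back, up to 1.5. Stiff hinge (0.14 N m): it stays where it is left. When down, it stands in front of two lugs on the die, so the die cannot slide out.
- hold_down_hinge (a point): On the hold-down bar's hinge axis, which lies along the press's y; 27 mm above the bench, press frame x +25 mm, y 0.
- hold_down_grip (a point): Middle of the hold-down bar's grip, a rubber-covered round bar 13 mm in diameter and 44 mm long, lying along the press's y. With the bar down it is 68 mm in front of the hinge axis and 28 mm above it (55 mm above the bench, 29 mm above the die's cutting rule). It can turn in the fingers as the bar swings.
- die: Steel-rule die, about 0.3 kg: plywood board 125 (x) x 120 (y) x 12 mm; on top at the rear a rectangular steel cutting rule 42 x 66 mm, 6 mm proud, and two lugs 14 mm high; a handle at the front edge. Origin: centre of its underside; z up, x from handle edge to rule edge. It starts in the press bed on the base plate, origin at press frame x -40 mm, handle towards the gate.
- die_handle (a point): The place to grip the die: 40 mm above its underside on the handle, an upright steel plate 8 mm thick (x), 46 mm wide (y), rising to 52 mm above the underside; 54.5 mm in front (-x) of the die's origin.
- mat: Cork mat, 190 (x) x 180 (y) x 4 mm, fixed on the bench to the left of the press. Origin: centre of its underside; z up.
- spare_die: A spare round-cutting die, plywood board 100 x 100 x 12 mm without a handle, lying on the gift box right of the press. Origin: centre of its underside. It is not part of the job and must stay where it is.
- spool: Ribbon spool, 72 mm in diameter, 32 mm high, to the right in front of the press. Origin: on the bench, about 43 mm from the middle of the spool. It is not part of the job and must stay where it is.
- scissors: Scissors, 199 mm long, lying in front of the mat. Origin: underside, near the middle. It is not part of the job and must stay where it is.
- marker: Marker pen, 135 mm long, 17 mm thick, lying in front of the gate. Origin: underside, at the middle. It is not part of the job and must stay where it is.
- gift_box: Kraft gift box with a window lid, 234 x 145 x 62 mm, right of the press; the spare die lies on it. Origin: centre of its underside. It is not part of the job and must stay where it is.

How it is judged:
By the outcome, as a careful person would: the job done as asked, in the order asked, and still so for the second after the job is handed in, with the robot touching nothing.
It also fails if it takes over 67 s, if anything falls off the work surface, if the arm or the gripper's body presses on something with over 40 N, if the wrist force passes 120 N, or if a joint passes its speed limit or range.

ROBOT

A 7-joint arm with a two-finger parallel gripper is mounted at the origin on a cart in front of the work surface, level with it; the furniture and walls round the work are solid. World frame = base frame: x ahead of the robot, y to its left, z up, the work surface at z = 0. Lengths are in m, angles in rad, forces in N, time in s.
With the tool pointing down it reaches from about 0.425 to 1.025 m from the base axis. Payload 9.4 kg.
Tool frame: the origin (TCP) lies on the centre line of the jaws, within the pads' length; the fingertips stand 22 mm ahead of it and the grasp point (between the pads) lies 3 mm ahead of it; z points along the fingers, y is the line along which they close (so a half turn about z gives the same grasp; the last joint's range is limited). The gripper opens to 93 mm and grips with 3 to 60 N. Pads are 15 mm wide; open, the fingers measure 128 mm over their backs; the gripper's body (75 mm by 188 mm) begins 65 mm behind the grasp point.
Start: joints at [-1.215, 0.599, -0.003, 1.599, 0.002, 0.943, -0.08], TCP at [0.304, 0.658, 0.241] pointing down, gripper open.
Joint ranges: [-2.57, 2.57], [-0.35, 1.97], [-1.29, 1.29], [0.11, 2.56], [-1.05, 4.19], [0.11, 1.86], [-2.63, 2.63]. Speed limits (rad/s): [2.22, 2.22, 3.01, 3.01, 3.14, 3.14, 3.14].

INTERFACE

Orientations are given as a rotation vector (axis times angle).
In Python, from rig import get_obs, cams, manip gives the robot as it stands. The module is installed in compiled form; this text tells all that it offers.
- The arm moves only by the shell command python3 -m creep 'ROWS'. ROWS is JSON, a list that holds one entry, the list of rows, each a list of 7 numbers: the closure, from -1 (fully open) to 1 (shut), then the shift along the tool's x, y, z in mm, then the turn, a rotation vector about the tool's x, y, z in rad. A call has 1 to 8 rows; each row is the pose to reach, as a shift and turn from the pose commanded when the call began, along the tool's axes at that moment; what a row does not reach only later rows make up. A row lasts 1/10 s, in which the tool goes at most 50 mm and 8.59 degrees, less where a joint would pass 70% of its speed; a pose out of reach is approached as far as the arm can. A call with a gripper value outside its range is refused whole. The fingers move at their own pace and stop on an object; the grip force is fixed at half the most. Time passes only in rows, so rows that repeat a pose let the fingers close. It gives the time, the measured TCP pose, the force, the opening and the grip force at its end, in the units of the state.
- get_obs(): the state, without advancing time (a new reading comes with each control period).
- cams.grab_frame(name): name is "side" or "top" or "wrist"; returns (picture, depth): 384x512x3 uint8, blue, green, red; 384x512 float32, m along the optical axis (not along the pixel's ray), 0 where there is no reading.
- cams.camera_params(name): a dict with "vertical_fov" (degrees; the focal length in pixels is half the picture's height over the tangent of half this angle, whatever the lens; pixels are square), "cx", "cy" (the principal point, pixels), "R" (3x3) and "t" (3): a world point X has camera coordinates R X + t; the wrist camera has in their place "T_tool_cam" (4x4, takes a point from camera to tool coordinates, whose origin is the TCP and whose axes are the flange's). Camera axes: x right, y down, z forward; pixel columns grow to the right and rows downward; lengths in m; the calibration is good to about 2 mm. A picture is of the moment at which its call begins: read the wrist's pose just before it. camera_params takes no time and is no camera call.
- manip.hand_in(): hands the job in; it is judged then, once.
The state is a dict: "time": time; "joint_positions": joint angles; "joint_velocities": joint speeds; "tau": joint torques, N m; "position": TCP position; "tcp_rot": TCP orientation; "wrist_force": force on the tool from outside, world axes, zero at the start; "moment": the same for the moment, N m; "width": finger opening in m; "gripper_force": force on a finger pad.
Only numpy, scipy, OpenCV 4.12 (cv2) and the standard library are available. Lean on these libraries where they do the work, as an engineer would, in place of code of your own. Each camera call takes 0.05 s, during which the arm holds its last target. There are 200 camera calls.

## Working session

There is one attempt and no reset: what is moved stays moved. The work goes in short steps, Python scripts to look and compute and a shell command to move; the robot and the scene stay as the last step left them, time stands still between calls to the robot, and variables do not carry over. Pictures are saved under pics/ and viewed, at most 13 in all, crops included, and the job is handed in when it is done.

```bash
mkdir -p pics; cat > h.py <<'E'
import numpy as np, cv2
from scipy.spatial.transform import Rotation as R
from rig import get_obs, cams, manip
def cloud(n):
    o=get_obs(); im,d=cams.grab_frame(n); p=cams.camera_params(n)
    f=192/np.tan(np.radians(p["vertical_fov"])/2)
    v,u=np.mgrid[:384,:512]
    X=np.stack([(u-p["cx"])/f*d,(v-p["cy"])/f*d,d],-1)
    if "R" in p: W=(X-np.array(p["t"]))@np.array(p["R"])
    else:
        T=np.array(p["T_tool_cam"]); W=(X@T[:3,:3].T+T[:3,3])@R.from_rotvec(o["tcp_rot"]).as_matrix().T+o["position"]
    W[d==0]=np.nan
    return im,W
E
python3 - <<'E'
from h import *
o=get_obs(); print(o)
for n in ("top","side"):
    im,W=cloud(n); cv2.imwrite(f"pics/{n}0.png",im); np.save(n+"0.npy",W); p=cams.camera_params(n); print(p)
print(cams.camera_params("wrist"))
E
```

```text
{'time': 0.0, 'joint_positions': array([-1.21468547,  0.60011592, -0.00254059,  1.60010213,  0.00181249,
        0.94291251, -0.07980769]), 'joint_velocities': array([ 0.00039919, -0.00157639,  0.00128243, -0.00011947,  0.00075208,
       -0.00029579,  0.00100049]), 'tau': array([ 3.89725974e-04, -7.65069509e+01,  1.49721075e+00, -2.52369529e+01,
       -5.24571282e-02,  1.68535067e-02,  1.73751041e-04]), 'position': array([0.30391339, 0.65773613, 0.23977655]), 'tcp_rot': array([-6.74439257e-01, -3.06816003e+00,  2.39609064e-03]), 'wrist_force': array([0.25237437, 1.08335616, 0.53050278]), 'moment': array([-0.01022993,  0.0271356 ,  0.01547428]), 'gripper_force': 0.0, 'width': 0.09307779519434052}
{'vertical_fov': 52.19098542679137, 'cx': 255.87012154511916, 'cy': 188.75512997856532, 'R': array([[ 0.01775804, -0.99980905, -0.00815614],
       [-0.99040796, -0.01647192, -0.13718874],
       [ 0.1370282 ,  0.01051411, -0.99051135]]), 't': array([-0.04997324,  0.49175187,  1.20130055])}
{'vertical_fov': 48.64076733749943, 'cx': 252.6010305928629, 'cy': 192.0324796907058, 'R': array([[ 0.8391429 , -0.54390361,  0.00283909],
       [-0.19907314, -0.31198234, -0.92899779],
       [ 0.506171  ,  0.77899671, -0.37007437]]), 't': array([-0.44257947,  0.17367228,  1.18364347])}
{'vertical_fov': 62.748610938329634, 'cx': 253.6452447578911, 'cy': 190.53084837121142, 'T_tool_cam': array([[-1.34209752e-04, -9.58752761e-01, -2.84241315e-01,
         7.83994797e-02],
       [ 9.99999708e-01, -3.42445487e-04,  6.82908616e-04,
        -8.31422246e-04],
       [-7.52077677e-04, -2.84241141e-01,  9.58752527e-01,
        -1.44513489e-01],
       [ 0.00000000e+00,  0.00000000e+00,  0.00000000e+00,
         1.00000000e+00]])}
```

View pics/top0.png

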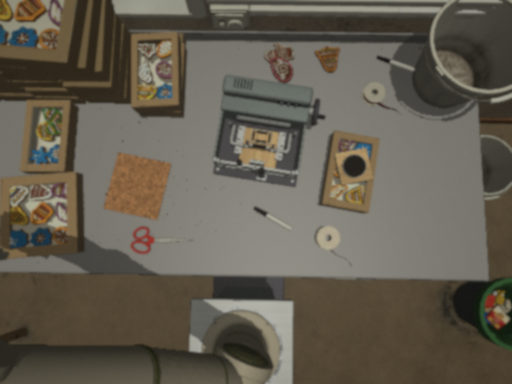

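View pics/side0.png

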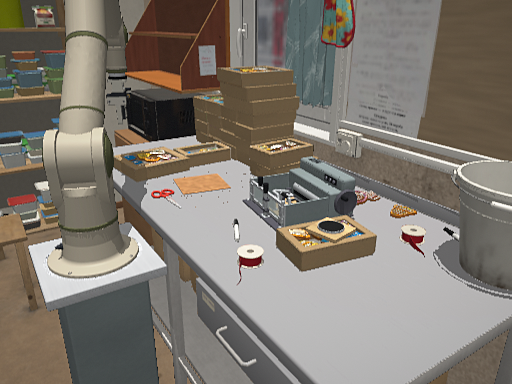

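The top view shows the press at about (263,130), the mat at (138,185), the gate facing the robot (image bottom), and the marker at (272,217). The side view confirms this layout.

```bash
cat > m.py <<'E'
from h import *
W=np.load("top0.npy"); im=cv2.imread("pics/top0.png")
hsv=cv2.cvtColor(im,cv2.COLOR_BGR2HSV)
v,u=np.mgrid[:384,:512]
def rect(m,name):
    n,l,s,c=cv2.connectedComponentsWithStats(m.astype(np.uint8)); k=1+np.argmax(s[1:,4]); q=W[l==k]
    r=cv2.minAreaRect((q[:,:2]*1000).astype(np.float32)); print(name,s[k,4],"z",np.nanmedian(q[:,2]),r)
box=lambda a,b,c,d:(u>a)&(u<b)&(v>c)&(v<d)
rect(box(95,180,140,230)&(hsv[...,1]>90)&(W[...,2]<.02),"mat")
P=box(205,330,65,195)
z=W[...,2]
rect(P&(z>.125)&(z<.15),"house138")
rect(P&(z>.09)&(z<.15),"house98+")
rect(P&(z>.004)&(z<.16),"press all")
rect(P&(z>.07)&(z<.16),"high")
rect(box(310,385,125,215)&(z>.03),"gift"); rect(box(245,300,200,235)&(z>.006),"marker"); rect(box(310,350,220,255)&(z>.01),"spool"); rect(box(125,200,220,260)&(z>.003),"sciss")
# ortho map of the press
g=W[P];cc=im[P];c=np.zeros((400,400,3),np.uint8)
E
python3 m.py; python3 - <<'E'
import cv2
im=cv2.imread("pics/top0.png")[68:192,205:335]
cv2.imwrite("pics/crop0.png",cv2.resize(im,None,fx=5,fy=4.8,interpolation=cv2.INTER_CUBIC))
E
```

```text
mat 3116 z 0.003958511557889132 ((501.63824462890625, 344.1150207519531), (180.07237243652344, 187.74136352539062), 78.6716079711914)
house138 1629 z 0.13692133601605874 ((780.1328125, -69.82035827636719), (272.1115417480469, 57.86676788330078), 81.37528991699219)
house98+ 3186 z 0.12782233042299082 ((759.4557495117188, -66.68411254882812), (272.1115417480469, 99.69393157958984), 81.37528991699219)
press all 9156 z 0.05561281735710463 ((719.134765625, -78.1806640625), (338.6015319824219, 402.60675048828125), 83.20116424560547)
high 4169 z 0.10118734758245711 ((667.3309326171875, -78.16279602050781), (322.439697265625, 278.4173278808594), 81.37528991699219)
gift 3411 z 0.06289621141265855 ((552.0087890625, -333.4847412109375), (145.53094482421875, 238.6826171875), 80.52442932128906)
marker 193 z 0.014660866821055605 ((404.34320068359375, -93.82075500488281), (134.51556396484375, 14.846538543701172), 60.96859359741211)
spool 407 z 0.0329671479090831 ((344.4687805175781, -267.4038391113281), (71.42927551269531, 69.0981216430664), 45.538475036621094)
sciss 470 z 0.007569783614760633 ((309.88092041015625, 265.10198974609375), (193.67526245117188, 99.00479125976562), 77.92694091796875)
```

View pics/crop0.png

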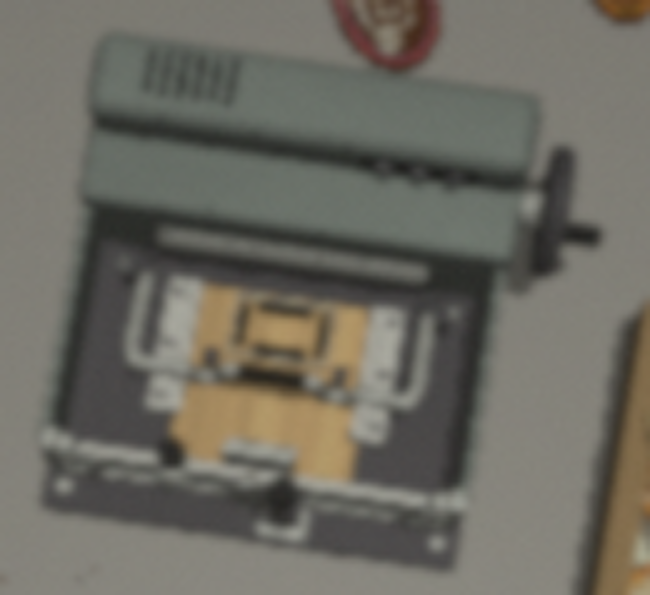

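Press origin is about (0.666,-0.0525) with yaw -8.6°. The mat is at (0.5016,0.3441) with yaw -11.3°, and both sizes match the spec. The crop shows the knobs at crop px (283,497) and (172,453), and the die handle at (258,452). Next I'll move above the gate and look with the wrist camera.

```bash
cat > g.py <<'E'
from h import *
import sys
PO=np.array([666,-52.5]); PY=-8.62
def pw(x,y):  # press frame mm -> world mm
    a=np.radians(PY); return PO+np.array([np.cos(a)*x-np.sin(a)*y,np.sin(a)*x+np.cos(a)*y])
def goal(yaw,tilt=0): # tool y at world yaw (deg), tool down; tilt about tool x (deg)
    a=np.radians(yaw); y=np.array([np.cos(a),np.sin(a),0]); z=np.array([0,0,-1.]); x=np.cross(y,z)
    return np.stack([x,y,z],1)@R.from_euler('x',tilt,degrees=True).as_matrix()
def go(p,yaw,tilt=0):
    o=get_obs(); M=R.from_rotvec(o["tcp_rot"]).as_matrix(); G=goal(yaw,tilt)
    print("shift",np.round(M.T@(np.array(p)-o["position"]*1000),1),"turn",np.round(R.from_matrix(M.T@G).as_rotvec(),3))
def st():
    o=get_obs(); M=R.from_rotvec(o["tcp_rot"]).as_matrix(); print("t",o["time"],"p",np.round(o["position"]*1000,1),"yaw y",np.degrees(np.arctan2(M[1,1],M[0,1])).round(2),"z",M[:,2].round(3),"w",o["width"],"F",o["wrist_force"].round(1))
E
python3 -c "
from g import *
go([570,-40,300],PY)
print(pw(-129,-22),pw(-115,48),pw(-43,0),pw(-94.5,0))"
```

```text
shift [-534.2 -521.9  -59.3] turn [-1.000e-03  1.000e-03  1.288e+00]
[535.15979766 -54.91690938] [559.49328866  12.19405258] [623.48572271 -46.05513956] [572.56746036 -38.33629507]
```

```bash
python3 -m creep '[[[-0.3,-534,-522,-59,0,0,1.288],[-0.3,-534,-522,-59,0,0,1.288],[-0.3,-534,-522,-59,0,0,1.288],[-0.3,-534,-522,-59,0,0,1.288],[-0.3,-534,-522,-59,0,0,1.288],[-0.3,-534,-522,-59,0,0,1.288],[-0.3,-534,-522,-59,0,0,1.288],[-0.3,-534,-522,-59,0,0,1.288]]]'; python3 -c "
from g import *
st();go([570,-40,300],PY)"
```

```text
time: 0.9
position: [0.4463, 0.2835, 0.2723]
tcp_rot: [-2.296, -2.145, 0.0]
wrist_force: [1.2, 0.9, -0.0]
width: 0.0604
gripper_force: 0.0
t 0.9 p [446.3 283.5 272.3] yaw y -3.89 z [-0.  0. -1.] w 0.06044631809761574 F [ 1.2  0.9 -0. ]
shift [-314.4  145.4  -27.8] turn [-0.    -0.     0.082]
```

```bash
python3 -m creep '[[[-0.3,-314,145,-28,0,0,0.082],[-0.3,-314,145,-28,0,0,0.082],[-0.3,-314,145,-28,0,0,0.082],[-0.3,-314,145,-28,0,0,0.082],[-0.3,-314,145,-28,0,0,0.082],[-0.3,-314,145,-28,0,0,0.082],[-0.3,-314,145,-28,0,0,0.082],[-0.3,-314,145,-28,0,0,0.082]]]'; python3 - <<'E'
from g import *
st(); im,W=cloud("wrist"); cv2.imwrite("pics/w1.png",im); np.save("w1.npy",W); z=W[...,2]*1000
# press housing refinement and knobs
def rect(m,n):
    q=W[m][:,:2]*1000; print(n,len(q),cv2.minAreaRect(q.astype(np.float32)) if len(q)>5 else '')
rect((z>80)&(z<90),"86 level")
for name,(x,y),h in (("bolt",pw(-129,-22),122),("left",pw(-115,48),119)):
    d=np.hypot(W[...,0]*1000-x,W[...,1]*1000-y)
    m=(d<25)&(z>h-10)&(z<h+8); q=W[m]*1000; print(name,m.sum(),np.median(q,0),cv2.minEnclosingCircle(q[:,:2].astype(np.float32)))
for name,(x,y),lo,hi in (("grip",pw(-43,0),50,68),("handle",pw(-94.5,0),54,66)):
    d=np.hypot(W[...,0]*1000-x,W[...,1]*1000-y)
    m=(d<30)&(z>lo)&(z<hi); q=W[m]*1000; print(name,m.sum(),np.median(q,0),cv2.minAreaRect(q[:,:2].astype(np.float32)))
E
```

```text
time: 1.7
position: [0.5726, -0.0441, 0.3008]
tcp_rot: [2.382, 2.043, -0.001]
wrist_force: [0.0, 0.4, -0.0]
width: 0.0606
gripper_force: 0.0
t 1.7 p [572.6 -44.1 300.8] yaw y -8.76 z [ 0.002 -0.003 -1.   ] w 0.060597577423330856 F [ 0.   0.4 -0. ]
86 level 4294 ((615.9169921875, -129.16017150878906), (433.8531188964844, 174.00733947753906), 81.62126159667969)
bolt 237 [539.67838251 -54.98996454 122.14256223] ((538.8611450195312, -55.845314025878906), 9.11130142211914)
left 245 [563.38753059  11.5021382  119.27455044] ((563.1903076171875, 11.042764663696289), 8.784993171691895)
grip 449 [626.63922012 -45.93373596  60.2652886 ] ((627.268798828125, -46.615257263183594), (59.4035758972168, 12.384634017944336), 80.57205200195312)
handle 224 [575.73009194 -38.73788661  60.17184227] ((562.31591796875, -37.35359191894531), (45.31441879272461, 33.4186897277832), 81.32953643798828)
```

View pics/w1.png

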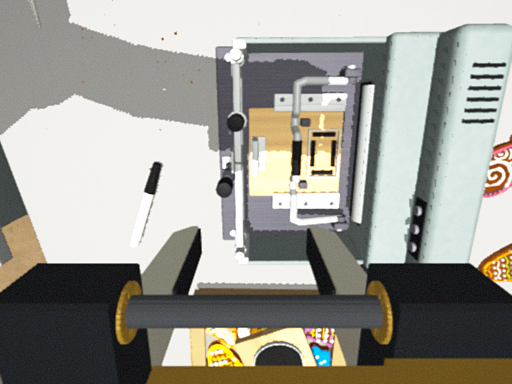

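The wrist picture shows the bolt knob at (225,187), the left knob at (236,122), the grip bar at (297,158) and the handle at (258,152). Everything sits about 3.5 mm further in x than the top view gave, so I'll use the wrist values.

```bash
sed -i 's/^PO=.*/PO=np.array([669.5,-52.9])/' g.py; python3 -c "
from g import *
st();print(pw(-129,-22));go([539,-55.5,160],PY);go([539,-55.5,115],PY)"
```

```text
t 1.75 p [571.7 -40.4 300.2] yaw y -8.59 z [ 0.    -0.001 -1.   ] w 0.060513047145608456 F [0.7 1.2 0.3]Traceback (most recent call last):
  File "<string>", line 3, in <module>
    st();print(pw(-129,-22));go([539,-55.5,160],PY);go([539,-55.5,115],PY)
               ~~^^^^^^^^^^
  File "g.py", line 5, in pw
    a=np.radians(PY); return PO+np.array([np.cos(a)*x-np.sin(a)*y,np.sin(a)*x+np.cos(a)*y])
                 ^^
NameError: name 'PY' is not defined. Did you mean: 'PO'?
```

```bash
sed -i 's/^PO=.*/PO=np.array([669.5,-52.9]); PY=-8.62/' g.py; python3 - <<'E'
from g import *
im,W=cloud("wrist"); z=W[...,2]*1000
for name,(x,y),h in (("bolt",pw(-129,-22),122),("left",pw(-115,48),119)):
    d=np.hypot(W[...,0]*1000-x,W[...,1]*1000-y)
    m=(d<25)&(z>h-10)&(z<h+8); q=W[m]*1000; print(name,(x,y),cv2.minEnclosingCircle(q[:,:2].astype(np.float32)))
for name,(x,y),lo,hi in (("grip",pw(-43,0),50,68),("handle",pw(-94.5,0),54,66)):
    d=np.hypot(W[...,0]*1000-x,W[...,1]*1000-y)
    m=(d<30)&(z>lo)&(z<hi); q=W[m]*1000; print(name,(x,y),np.median(q,0))
q=W[(z>135)&(z<142)][:,:2]*1000; print(cv2.minAreaRect(q.astype(np.float32)))
st();go([539,-55.5,160],PY);go([539,-55.5,115],PY)
E
```

```text
bolt (np.float64(538.6597976574226), np.float64(-55.31690938047256)) ((538.8846435546875, -55.53764343261719), 9.098708152770996)
left (np.float64(562.9932886601545), np.float64(11.79405258268195)) ((563.1873779296875, 11.20020866394043), 8.821226119995117)
grip (np.float64(626.9857227055063), np.float64(-46.45513955722062)) [626.72630141 -44.81251817  60.35324195]
handle (np.float64(576.0674603644268), np.float64(-38.73629507342671)) [575.53741335 -38.18633125  60.07419513]
((785.4889526367188, -52.42353820800781), (231.3505401611328, 53.05097198486328), 81.90884399414062)
t 1.8 p [571.1 -37.9 299.8] yaw y -8.4 z [-0.001 -0.    -1.   ] w 0.06067598080014125 F [-1.1  1.  -1.1]
shift [-22.1 -29.1 139.8] turn [-0.001  0.     0.004]
shift [-22.1 -29.1 184.8] turn [-0.001  0.     0.004]
```

```bash
python3 -m creep '[[[-0.3,-22,-29,140,0,0,0.004],[-0.3,-22,-29,140,0,0,0.004],[-0.3,-22,-29,140,0,0,0.004],[-0.3,-22,-29,140,0,0,0.004],[-0.3,-22,-29,140,0,0,0.004],[-0.3,-22,-29,140,0,0,0.004]]]'; python3 -c "
from g import *
st();go([539,-55.5,115],PY)"
```

```text
time: 2.4
position: [0.5412, -0.0536, 0.1621]
tcp_rot: [2.377, 2.052, 0.004]
wrist_force: [-0.0, 0.0, 0.4]
width: 0.0606
gripper_force: 0.0
t 2.4 p [541.2 -53.6 162.1] yaw y -8.4 z [ 0.003  0.    -1.   ] w 0.060601738417459604 F [-0.   0.   0.4]
shift [-2.3 -2.  47.1] turn [ 0.003 -0.001  0.004]
```

```bash
python3 -m creep '[[[-0.3,-1,-1,46,0,0,0],[-0.3,-1,-1,46,0,0,0],[-0.3,-1,-1,46,0,0,0],[1,-1,-1,46,0,0,0],[1,-1,-1,46,0,0,0],[1,-1,-1,46,0,0,0],[1,-1,-1,46,0,0,0],[1,-1,-1,46,0,0,0]]]'; python3 -c "
from g import *
st()"
```

```text
time: 3.2
position: [0.5384, -0.0553, 0.1145]
tcp_rot: [2.379, 2.051, 0.001]
wrist_force: [0.2, 0.5, -0.9]
width: 0.025
gripper_force: 0.0
t 3.2 p [538.4 -55.3 114.5] yaw y -8.48 z [ 0.  0. -1.] w 0.02500103930957558 F [ 0.2  0.5 -0.9]
```

Still closing. I'll finish the grip, then lift 15 mm.

```bash
python3 -m creep '[[[1,0,0,0,0,0,0],[1,0,0,0,0,0,0],[1,0,0,0,0,0,0],[1,0,0,-8,0,0,0],[1,0,0,-15,0,0,0],[1,0,0,-15,0,0,0]]]'; python3 - <<'E'
from g import *
st()
# knob path along leaf angle, as tool-axis shifts from here
o=get_obs(); M=R.from_rotvec(o["tcp_rot"]).as_matrix()
def k(t,off,h,s): 
    t*=s; return pw(h[0]+np.cos(t)*off[0]-np.sin(t)*off[1],h[1]+np.sin(t)*off[0]+np.cos(t)*off[1])
p0=k(0,(-14,94),(-115,-116),1)
for t in np.arange(.15,1.71,.15):
    d=k(t,(-14,94),(-115,-116),1)-p0; print(round(t,2),np.round(M.T@np.append(d,0),1))
E
```

```text
time: 3.8
position: [0.5384, -0.0553, 0.1301]
tcp_rot: [2.379, 2.051, 0.001]
wrist_force: [-0.0, -0.1, 0.8]
width: 0.0169
gripper_force: 30.0
t 3.8 p [538.4 -55.3 130.1] yaw y -8.48 z [ 0.001  0.    -1.   ] w 0.01691912592626672 F [-0.  -0.1  0.8]
0.15 [ -3.1 -13.9  -0. ]
0.3 [ -8.3 -27.2  -0. ]
0.45 [-15.4 -39.5  -0. ]
0.6 [-24.2 -50.7  -0. ]
0.75 [-34.6 -60.4  -0.1]
0.9 [-46.4 -68.4  -0.1]
1.05 [-59.2 -74.6  -0.1]
1.2 [-72.8 -78.9  -0.1]
1.35 [-86.9 -81.   -0.1]
1.5 [-1.011e+02 -8.100e+01 -1.000e-01]
1.65 [-1.152e+02 -7.890e+01 -1.000e-01]
```

```bash
python3 -m creep '[[[1,-1,-7,0,0,0,0],[1,-3,-14,0,0,0,0],[1,-8,-27,0,0,0,0],[1,-15,-39,0,0,0,0],[1,-24,-51,0,0,0,0],[1,-35,-60,0,0,0,0],[1,-46,-68,0,0,0,0]]]';python3 -m creep '[[[1,-13,-6,0,0,0,0],[1,-27,-11,0,0,0,0],[1,-41,-13,0,0,0,0],[1,-55,-13,0,0,0,0],[1,-69,-11,0,0,0,0],[1,-69,-11,0,0,0,0]]]'; python3 -c "
from g import *
st(); print(pw(-115,-116))"
```

```text
time: 4.5
position: [0.4642, -0.0906, 0.1293]
tcp_rot: [2.377, 2.052, 0.002]
wrist_force: [4.4, 0.4, 0.1]
width: 0.0175
gripper_force: 30.0
time: 5.1
position: [0.4431, -0.159, 0.1293]
tcp_rot: [2.381, 2.047, 0.001]
wrist_force: [3.7, -1.9, -0.1]
width: 0.0174
gripper_force: 30.0
t 5.1 p [ 443.1 -159.   129.3] yaw y -8.62 z [ 0.001 -0.001 -1.   ] w 0.017371708325435158 F [ 3.7 -1.9 -0.1]
[ 538.41289069 -150.35342361]
```

```bash
python3 -c "
from g import *
go([563.2,11.2,175],PY)"; python3 -m creep '[[[-0.3,0,0,0,0,0,0],[-0.3,0,0,0,0,0,0],[-0.3,0,0,0,0,0,0],[-0.3,0,0,0,0,0,0],[-0.3,0,0,-50,0,0,0],[-0.3,0,0,-50,0,0,0]]]'; python3 -c "
from g import *
st();go([563.2,11.2,170],PY)"
```

```text
shift [186.2  93.3 -45.7] turn [0.001 0.001 0.   ]
time: 5.7
position: [0.4444, -0.1579, 0.1823]
tcp_rot: [2.377, 2.049, 0.004]
wrist_force: [0.3, -0.5, 0.0]
width: 0.0587
gripper_force: 0.0
t 5.7 p [ 444.4 -157.9  182.3] yaw y -8.5 z [ 0.004 -0.001 -1.   ] w 0.058651086973332364 F [ 0.3 -0.5  0. ]
shift [184.8  92.4  12.6] turn [0.004 0.    0.002]
```

```bash
python3 -m creep '[[[-0.3,185,92,10,0,0,0],[-0.3,185,92,10,0,0,0],[-0.3,185,92,10,0,0,0],[-0.3,185,92,10,0,0,0],[-0.3,185,92,10,0,0,0],[-0.3,185,92,10,0,0,0],[-0.3,185,92,10,0,0,0]]]'; python3 - <<'E'
from g import *
im,W=cloud("wrist"); cv2.imwrite("pics/w2.png",im); st();go([563.2,11.2,112],PY)
E
```

```text
time: 6.4
position: [0.5604, 0.0109, 0.1689]
tcp_rot: [-2.38, -2.05, 0.002]
wrist_force: [-0.7, 0.4, -0.8]
width: 0.0601
gripper_force: 0.0
t 6.45 p [560.4  10.4 169.1] yaw y -8.59 z [-0.001 -0.001 -1.   ] w 0.06037605108065619 F [ 1.  -0.4  0.5]
shift [ 1.3  2.7 57.1] turn [-0.001  0.001  0.001]
```

View pics/w2.png

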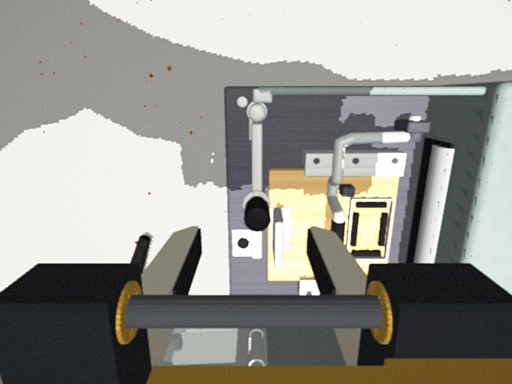

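The left knob is at (257,212), centred between the jaws. The right leaf is out of the way at the bottom, around (250,345). I'll descend and grip.

```bash
python3 -m creep '[[[-0.3,1,2,57,0,0,0],[-0.3,1,2,57,0,0,0],[1,1,2,57,0,0,0],[1,1,2,57,0,0,0],[1,1,2,57,0,0,0],[1,1,2,57,0,0,0],[1,1,2,57,0,0,0],[1,1,2,57,0,0,0]]]';python3 -m creep '[[[1,0,0,0,0,0,0],[1,0,0,0,0,0,0]]]'; python3 - <<'E'
from g import *
st()
o=get_obs(); M=R.from_rotvec(o["tcp_rot"]).as_matrix()
def k(t,off,h): return pw(h[0]+np.cos(t)*off[0]-np.sin(t)*off[1],h[1]+np.sin(t)*off[0]+np.cos(t)*off[1])
p0=k(0,(0,-68),(-115,116))
for t in np.arange(.2,1.71,.2):
    d=k(-t,(0,-68),(-115,116))-p0; print(round(t,2),np.round(M.T@np.append(d,0),1))
E
```

```text
time: 7.25
position: [0.5629, 0.0129, 0.1126]
tcp_rot: [-2.379, -2.051, 0.001]
wrist_force: [-2.7, 0.2, 10.1]
width: 0.0172
gripper_force: 30.1
time: 7.45
position: [0.563, 0.0129, 0.1126]
tcp_rot: [-2.379, -2.051, 0.001]
wrist_force: [-3.5, 0.7, 7.2]
width: 0.0175
gripper_force: 30.0
t 7.45 p [563.   12.9 112.6] yaw y -8.47 z [-0.001  0.001 -1.   ] w 0.01745033316899502 F [-3.5  0.7  7.2]
0.2 [  1.4 -13.5   0. ]
0.4 [  5.4 -26.5   0. ]
0.6 [ 12.  -38.4   0. ]
0.8 [ 20.8 -48.7   0.1]
1.0 [ 31.4 -57.1   0.1]
1.2 [ 43.5 -63.3   0.1]
1.4 [ 56.6 -66.9   0.1]
1.6 [ 70.2 -67.8   0.1]
```

```bash
python3 -m creep '[[[1,0,-6,-2,0,0,0],[1,1,-13,-2,0,0,0],[1,5,-26,-2,0,0,0],[1,12,-38,-2,0,0,0],[1,21,-49,-2,0,0,0],[1,31,-57,-2,0,0,0],[1,43,-63,-2,0,0,0],[1,57,-67,-2,0,0,0]]]';python3 -m creep '[[[1,13,-1,0,0,0,0],[1,15,-1,0,0,0,0],[1,15,-1,0,0,0,0],[-0.3,15,-1,0,0,0,0],[-0.3,15,-1,0,0,0,0],[-0.3,15,-1,0,0,0,0],[-0.3,15,-1,0,0,0,0],[-0.3,15,-1,-40,0,0,0]]]'; python3 -c "
from g import *
st(); print(pw(-115,116),pw(-43,0));go([*pw(-43,0),200],PY)"
```

```text
time: 8.25
position: [0.5055, 0.0772, 0.1135]
tcp_rot: [2.381, 2.046, -0.002]
wrist_force: [6.4, -8.2, -16.8]
width: 0.0176
gripper_force: 30.0
time: 9.05
position: [0.5053, 0.0937, 0.1517]
tcp_rot: [-2.377, -2.05, 0.009]
wrist_force: [0.3, 0.7, 0.1]
width: 0.0525
gripper_force: 0.0
t 9.05 p [505.3  93.7 151.7] yaw y -8.46 z [-0.006 -0.002 -1.   ] w 0.05254783182646928 F [0.3 0.7 0.1]
[573.18516099  79.02593296] [626.98572271 -46.45513956]
shift [-120.9  140.7  -48.8] turn [-0.006  0.003  0.003]
```

```bash
python3 -m creep '[[[-0.3,0,0,-30,0,0,0],[-0.3,-121,141,-30,0,0,0],[-0.3,-121,141,-30,0,0,0],[-0.3,-121,141,-30,0,0,0],[-0.3,-121,141,-30,0,0,0],[-0.3,-121,141,-30,0,0,0],[-0.3,-121,141,-30,0,0,0]]]'; python3 - <<'E'
from g import *
im,W=cloud("wrist"); cv2.imwrite("pics/w3.png",im); st();z=W[...,2]*1000
for name,(x,y),lo,hi in (("grip",pw(-43,0),50,68),("handle",pw(-94.5,0),54,66)):
    d=np.hypot(W[...,0]*1000-x,W[...,1]*1000-y)
    m=(d<30)&(z>lo)&(z<hi); q=W[m]*1000; print(name,(x,y),m.sum(),np.median(q,0))
go([626.8,-45.5,58],PY)
E
```

```text
time: 9.75
position: [0.6284, -0.0472, 0.1839]
tcp_rot: [-2.381, -2.049, 0.0]
wrist_force: [0.0, 0.1, -0.2]
width: 0.0606
gripper_force: 0.0
t 9.8 p [627.9 -46.  183.9] yaw y -8.48 z [-0.001  0.001 -1.   ] w 0.060309620171774415 F [ 0.7  1.2 -0.4]
grip (np.float64(626.9857227055063), np.float64(-46.45513955722062)) 862 [627.42180839 -44.75144899  60.29202634]
handle (np.float64(576.0674603644268), np.float64(-38.73629507342671)) 483 [576.52571669 -38.16280979  60.03497327]
shift [  0.3  -1.1 125.9] turn [-0.001 -0.001  0.002]
```

View pics/w3.png

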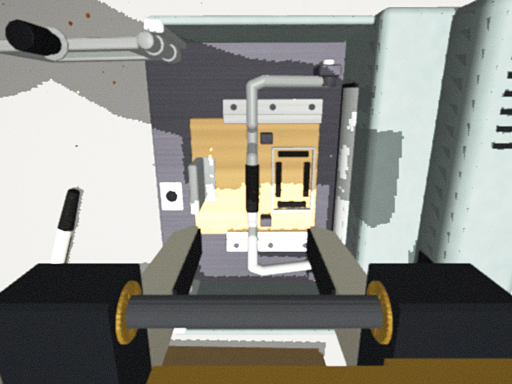

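The left leaf is open (top left), the grip bar is at (252,187) between the jaws, and the handle is at (195,182).

```bash
python3 -m creep '[[[-0.3,0,-1,60,0,0,0],[-0.3,0,-1,119,0,0,0],[-0.3,0,-1,119,0,0,0],[1,0,-1,119,0,0,0],[1,0,-1,119,0,0,0],[1,0,-1,119,0,0,0],[1,0,-1,119,0,0,0],[1,0,-1,119,0,0,0]]]';python3 -m creep '[[[1,0,0,0,0,0,0],[1,0,0,0,0,0,0],[1,0,0,0,0,0,0]]]'; python3 - <<'E'
from g import *
st()
r=np.hypot(68,28);a0=np.arctan2(28,68)
def tcp(t,f): return np.array([-r*np.cos(a0+t)-10*np.sin(f), r*np.sin(a0+t)+10*np.cos(f)])
for t in np.arange(.12,1.33,.12):
    f=t/2; d=tcp(t,f)-tcp(0,0); print(round(t,2),"dy",d[0].round(1),"dz",-d[1].round(1),"rx",-f.round(3))
E
```

```text
time: 10.6
position: [0.6282, -0.0462, 0.0664]
tcp_rot: [2.378, 2.051, 0.002]
wrist_force: [0.3, 0.5, -0.4]
width: 0.0249
gripper_force: 0.0
time: 10.9
position: [0.627, -0.0462, 0.0656]
tcp_rot: [-2.379, -2.05, 0.001]
wrist_force: [-3.3, 0.5, 7.0]
width: 0.0118
gripper_force: 30.0
t 10.9 p [627.  -46.2  65.6] yaw y -8.48 z [-0.001  0.001 -1.   ] w 0.011757470583608131 F [-3.3  0.5  7. ]
0.12 dy 3.2 dz -7.9 rx -0.06
0.24 dy 7.4 dz -15.3 rx -0.12
0.36 dy 12.4 dz -22.0 rx -0.18
0.48 dy 18.2 dz -28.0 rx -0.24
0.6 dy 24.7 dz -33.1 rx -0.3
0.72 dy 31.8 dz -37.2 rx -0.36
0.84 dy 39.4 dz -40.5 rx -0.42
0.96 dy 47.3 dz -42.6 rx -0.48
1.08 dy 55.5 dz -43.7 rx -0.54
1.2 dy 63.8 dz -43.8 rx -0.6
1.32 dy 72.1 dz -42.7 rx -0.66
```

```bash
python3 -m creep '[[[1,0,3,-8,-0.06,0,0],[1,0,7,-15,-0.12,0,0],[1,0,12,-22,-0.18,0,0],[1,0,18,-28,-0.24,0,0],[1,0,25,-33,-0.30,0,0],[1,0,32,-37,-0.36,0,0],[1,0,39,-40,-0.42,0,0],[1,0,47,-43,-0.48,0,0]]]';python3 - <<'E'
from g import *
st(); r=np.hypot(68,28);a0=np.arctan2(28,68)
def tcp(t,f): return np.array([0,-r*np.cos(a0+t)-10*np.sin(f), -r*np.sin(a0+t)-10*np.cos(f)])
T=R.from_euler('x',-.48).as_matrix().T
for t in (1.08,1.2,1.25,1.3): print(t,(T@(tcp(t,t/2)-tcp(.96,.48))).round(1),.48-t/2)
o=get_obs(); p=o["position"]*1000+10*R.from_rotvec(o["tcp_rot"]).as_matrix()[:,2]
d=p-np.append(pw(25,0),27); e=np.array([np.cos(np.radians(PY)),np.sin(np.radians(PY))]); print("theta",np.arctan2(d[2],-d[:2]@e)-a0,np.linalg.norm(d))
E
```

```text
time: 11.7
position: [0.6898, -0.0534, 0.1328]
tcp_rot: [2.12, 1.837, 0.369]
wrist_force: [-0.6, 1.0, -0.3]
width: 0.0048
gripper_force: 0.0
t 11.7 p [689.8 -53.4 132.8] yaw y -8.06 z [ 0.39  -0.065 -0.918] w 0.004839547765119769 F [-0.6  1.  -0.3]
1.08 [0.  7.8 2.8] -0.06000000000000005
1.2 [ 0.  15.2  6.6] -0.12
1.25 [ 0.  18.1  8.5] -0.14500000000000002
1.3 [ 0.  20.9 10.5] -0.17000000000000004
theta 1.1709195247282644 96.68270254126537
```

The grip slipped off the bar. I'll check where the bar is now.

```bash
python3 - <<'E'
from g import *
im,W=cloud("wrist"); st(); im2,W2=cloud("side"); st()
a=cv2.resize(im,(400,300)); b=cv2.resize(im2[140:240,220:360],(400,286)); cv2.imwrite("pics/w4.png",np.vstack([a,b]))
a=np.radians(PY)
for Q in (W,W2,cloud("top")[1]):
    q=Q.reshape(-1,3)*1000; l=(q[:,:2]-PO)@np.array([[np.cos(a),-np.sin(a)],[np.sin(a),np.cos(a)]])
    m=(abs(l[:,1])<20)&(l[:,0]>-70)&(l[:,0]<42)&(q[:,2]>30)&(q[:,2]<108)
    print(m.sum(), np.percentile(np.c_[l[m],q[m,2]],[10,50,90],axis=0).round(0).tolist() if m.any() else '')
st()
E
```

```text
t 11.75 p [695.9 -54.  138.5] yaw y -7.31 z [ 0.402 -0.068 -0.913] w 0.0018543572791607868 F [ 2.5 -0.5  2.8]
t 11.8 p [695.7 -53.5 138.4] yaw y -8.22 z [ 0.402 -0.067 -0.913] w 0.0008598849672302963 F [-0.3 -0.1 -0.4]
439 [[18.0, 8.0, 102.0], [22.0, 14.0, 106.0], [28.0, 19.0, 107.0]]
71 [[19.0, -17.0, 37.0], [35.0, -1.0, 56.0], [40.0, 15.0, 104.0]]
0 
t 11.85 p [694.8 -53.2 137.7] yaw y -8.66 z [ 0.4   -0.065 -0.914] w 0.0006882865339515685 F [ 0.4 -0.6 -0.5]
```

View pics/w4.png

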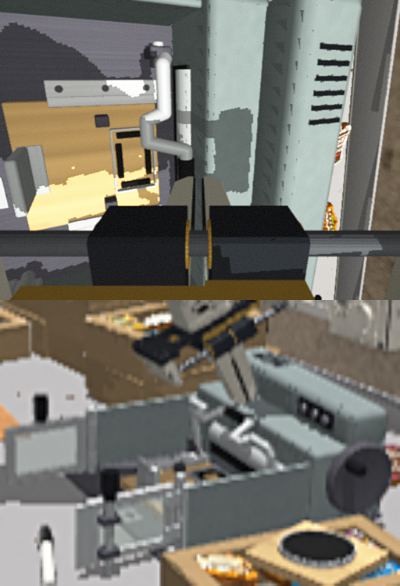

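The bar is up at about 1.1 rad and held by its stiff hinge. I'll nudge it further back with closed fingers from the front.

```bash
python3 -c "
from g import *
print(get_obs()['joint_positions'].round(2));go([*pw(-25,0),170],PY)"
```

```text
[-0.25  0.61  0.3   2.08 -1.04  0.11  0.84]
shift [ -3.8 -32.6 -49.8] turn [ 0.418  0.005 -0.002]
```

```bash
python3 -m creep '[[[1,-4,0,-45,0.1,0,0],[1,-4,-33,-50,0.418,0,0],[1,-4,-33,-50,0.418,0,0],[1,-4,-33,-50,0.418,0,0],[1,-4,-33,-50,0.418,0,0],[1,-4,-33,-50,0.418,0,0]]]';python3 -c "
from g import *
st();print(get_obs()['joint_positions'].round(2));go([*pw(-25,0),112],PY);go([*pw(14,0),112],PY)"
```

```text
time: 12.45
position: [0.6434, -0.0497, 0.1686]
tcp_rot: [2.383, 2.043, -0.006]
wrist_force: [-0.2, -1.1, -1.3]
width: 0.0005
gripper_force: 0.0
t 12.45 p [643.4 -49.7 168.6] yaw y -8.79 z [-0.001 -0.005 -1.   ] w 0.0004836212968831961 F [-0.2 -1.1 -1.3]
[-0.51  0.73  0.83  1.89 -0.71  0.85  0.53]
shift [ 1.   1.3 56.6] turn [-0.     0.005 -0.003]
shift [ 1.1 40.3 56.5] turn [-0.     0.005 -0.003]
```

```bash
python3 -m creep '[[[1,0,0,30,0,0,0],[1,0,0,56,0,0,0],[1,0,10,56,0,0,0],[1,0,18,56,0,0,0],[1,0,26,56,0,0,0],[1,0,33,56,0,0,0],[1,0,40,56,0,0,0],[1,0,40,56,0,0,0]]]';python3 -m creep '[[[1,0,-15,0,0,0,0],[1,0,-30,-10,0,0,0],[1,0,-30,-50,0,0,0]]]';python3 - <<'E'
from g import *
st();a=np.radians(PY)
for n in ("wrist","side"):
    q=cloud(n)[1].reshape(-1,3)*1000; l=(q[:,:2]-PO)@np.array([[np.cos(a),-np.sin(a)],[np.sin(a),np.cos(a)]])
    m=(abs(l[:,1])<20)&(l[:,0]>5)&(l[:,0]<60)&(q[:,2]>99.5)&(q[:,2]<112)
    print(m.sum(), np.percentile(np.c_[l[m],q[m,2]],[10,50,90],axis=0).round(0).tolist() if m.any() else '')
go([*pw(-94.5,0),130],PY)
E
```

```text
time: 13.25
position: [0.6842, -0.0562, 0.114]
tcp_rot: [2.379, 2.046, -0.007]
wrist_force: [0.9, 0.7, -0.3]
width: 0.0007
gripper_force: 0.0
time: 13.55
position: [0.65, -0.05, 0.1607]
tcp_rot: [-2.38, -2.046, 0.015]
wrist_force: [0.8, -0.0, 0.3]
width: 0.0003
gripper_force: 0.0
t 13.55 p [650.  -50.  160.7] yaw y -8.64 z [-0.01  -0.004 -1.   ] w 0.0003153017262384882 F [ 0.8 -0.   0.3]
1063 [[31.0, -16.0, 102.0], [35.0, 1.0, 105.0], [41.0, 16.0, 107.0]]
20 [[30.0, -15.0, 100.0], [32.0, 0.0, 102.0], [37.0, 15.0, 105.0]]
shift [  1.4 -80.4  37.2] turn [ 0.004  0.005 -0.001]
```

The grip centre is now at about press x 35, z 100 mm, which puts the bar at about 1.3 rad. Next is the die handle.

```bash
python3 -m creep '[[[-0.3,1,-80,0,0,0,0],[-0.3,1,-80,0,0,0,0],[-0.3,1,-80,0,0,0,0],[-0.3,1,-80,30,0,0,0],[-0.3,1,-80,37,0,0,0],[-0.3,1,-80,37,0,0,0]]]';python3 -c "
from g import *
st();go([576,-38.5,51],PY)"
```

```text
time: 14.25
position: [0.5745, -0.0385, 0.1258]
tcp_rot: [2.381, 2.047, -0.01]
wrist_force: [0.5, 0.1, -0.7]
width: 0.0442
gripper_force: 0.0
t 14.25 p [574.5 -38.5 125.8] yaw y -8.63 z [-0.004 -0.005 -1.   ] w 0.044241308504357715 F [ 0.5  0.1 -0.7]
shift [ 0.6  1.7 74.7] turn [-0.003  0.006 -0.   ]
```

```bash
python3 -m creep '[[[0,0,1,30,0,0,0],[0,0,1,60,0,0,0],[0,0,1,75,0,0,0],[0,0,1,75,0,0,0],[1,0,1,75,0,0,0],[1,0,1,75,0,0,0],[1,0,1,75,0,0,0],[1,0,1,75,0,0,0]]]';python3 -m creep '[[[1,0,0,0,0,0,0],[1,0,0,0,0,0,0],[1,0,0,0,0,0,0],[1,0,0,0,0,0,0]]]';python3 -c "
from g import *
st();print(get_obs()['moment'],get_obs()['gripper_force'])"
```

```text
time: 15.05
position: [0.5756, -0.0388, 0.0524]
tcp_rot: [2.38, 2.047, -0.007]
wrist_force: [-0.2, -0.5, -0.7]
width: 0.0192
gripper_force: 0.0
time: 15.45
position: [0.5754, -0.0388, 0.0519]
tcp_rot: [2.38, 2.047, -0.007]
wrist_force: [-1.5, 2.0, 5.4]
width: 0.0076
gripper_force: 30.0
t 15.45 p [575.4 -38.8  51.9] yaw y -8.62 z [-0.002 -0.005 -1.   ] w 0.007648771299790067 F [-1.5  2.   5.4]
[0.15052402 0.13195064 0.13861257] 30.003929436206818
```

```bash
python3 -m creep '[[[1,0,-6,0,0,0,0],[1,0,-16,0,0,0,0],[1,0,-28,0,0,0,0],[1,0,-40,0,0,0,0],[1,0,-52,0,0,0,0],[1,0,-52,0,0,0,0]]]';python3 -c "
from g import *
st();go([*pw(-94.5-104,0),52],PY)"
```

```text
time: 16.05
position: [0.5206, -0.0308, 0.0519]
tcp_rot: [-2.382, -2.047, 0.01]
wrist_force: [-3.4, -0.7, 11.5]
width: 0.0075
gripper_force: 30.0
t 16.05 p [520.6 -30.8  51.9] yaw y -8.66 z [-0.005 -0.004 -1.   ] w 0.00754902499977649 F [-3.4 -0.7 11.5]
shift [  0.4 -48.    0.1] turn [-0.005  0.004 -0.001]
```

```bash
python3 -m creep '[[[1,0,-10,0,0,0,0],[1,0,-22,0,0,0,0],[1,0,-36,0,0,0,0],[1,0,-50,0,0,0,0],[1,0,-52,0,0,0,0],[1,0,-52,0,0,0,0]]]';python3 -m creep '[[[1,0,0,-5,0,0,0],[1,0,0,-12,0,0,0],[1,0,0,-12,0,0,0]]]';python3 - <<'E'
from g import *
st();print(get_obs()['moment'].round(2))
im,W=cloud("wrist"); cv2.imwrite("pics/w5.png",im); np.save("w5.npy",W)
E
```

```text
time: 16.65
position: [0.4696, -0.023, 0.0518]
tcp_rot: [-2.381, -2.047, 0.011]
wrist_force: [-7.1, -0.6, 12.5]
width: 0.0076
gripper_force: 30.0
time: 16.95
position: [0.4724, -0.023, 0.0642]
tcp_rot: [2.38, 2.047, -0.008]
wrist_force: [0.2, 0.6, -1.7]
width: 0.0079
gripper_force: 30.0
t 16.95 p [472.4 -23.   64.2] yaw y -8.59 z [-0.003 -0.005 -1.   ] w 0.007856900084523537 F [ 0.2  0.6 -1.7]
[-0.05  0.19 -0.04]
```

View pics/w5.png

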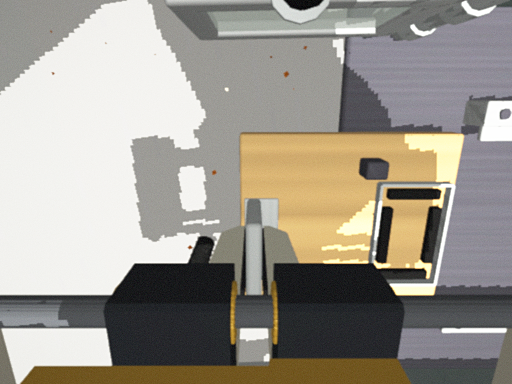

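The die (board corner at (240,135), rule at (415,235)) is out of the rails and lifted. I'll raise it, check its tilt in the grip, and carry it to the mat.

```bash
python3 -m creep '[[[1,0,0,-25,0,0,0],[1,0,0,-60,0,0,0],[1,0,0,-95,0,0,0],[1,0,0,-125,0,0,0],[1,0,0,-140,0,0,0],[1,0,0,-140,0,0,0]]]';cat > tilt.py <<'E'
from g import *
st(); o=get_obs(); im,W=cloud("wrist"); M=R.from_rotvec(o["tcp_rot"]).as_matrix()
L=(W*1000-o["position"]*1000)@M   # tool coords
hsv=cv2.cvtColor(im,cv2.COLOR_BGR2HSV)
m=(hsv[...,1]>70)&(L[...,1]>8)&(L[...,1]<125)&(abs(L[...,0])<75)&(L[...,2]>15)&(L[...,2]<50)
q=L[m]; A=np.c_[q[:,:2],np.ones(len(q))]; k=np.ones(len(q),bool)
for _ in range(4):
    s=np.linalg.lstsq(A[k],q[k,2],rcond=None)[0]; k=abs(A@s-q[:,2])<2
print("board plane in tool: dz/dx,dz/dy,z0",s.round(4),k.sum())
print("board extents tool x,y",q[k].min(0).round(1),q[k].max(0).round(1))
q2=q[k]; r=cv2.minAreaRect(q2[:,:2].astype(np.float32)); print(r)
E
python3 tilt.py
```

```text
time: 17.6
position: [0.4735, -0.0221, 0.2051]
tcp_rot: [2.379, 2.047, -0.004]
wrist_force: [0.8, 0.2, -3.1]
width: 0.0078
gripper_force: 30.0
t 17.6 p [473.5 -22.1 205.1] yaw y -8.56 z [ 0.    -0.004 -1.   ] w 0.007809666449929045 F [ 0.8  0.2 -3.1]
board plane in tool: dz/dx,dz/dy,z0 [-4.50000e-03 -0.00000e+00  3.14971e+01] 16684
board extents tool x,y [-44.9   8.   29.3] [ 59.2 117.7  33.5]
((7.145195007324219, 62.85874557495117), (104.1490478515625, 109.71781158447266), 0.002332326490432024)
```

The die hangs flat and square in the grip. I'll move partway and measure the mat with the wrist camera.

```bash
python3 -c "
from g import *
go([450,200,300],-11.33)"
```

```text
shift [215.6 -55.7 -97. ] turn [-0.001  0.005  0.049]
```

```bash
python3 -m creep '[[[1,15,-4,-15,0,0,0.01],[1,45,-12,-35,0,0,0.02],[1,80,-20,-55,0,0,0.03],[1,115,-30,-75,0,0,0.04],[1,150,-40,-90,0,0,0.049],[1,185,-48,-97,0,0,0.049],[1,205,-53,-97,0,0,0.049],[1,216,-56,-97,0,0,0.049]]]';python3 -m creep '[[[1,0,0,0,0,0,0],[1,0,0,0,0,0,0]]]'; cat > mat.py <<'E'
from g import *
st(); im,W=cloud("wrist"); cv2.imwrite("pics/w6.png",im); np.save("w6.npy",W)
hsv=cv2.cvtColor(im,cv2.COLOR_BGR2HSV); z=W[...,2]*1000
m=(hsv[...,1]>70)&(abs(z-4)<6)&(np.hypot(W[...,0]-.5,W[...,1]-.344)<.2)
q=W[m]*1000; print(m.sum(),np.median(q[:,2]),cv2.minAreaRect(q[:,:2].astype(np.float32)))
v,u=np.where(m);print(u.min(),u.max(),v.min(),v.max())
E
python3 mat.py; python3 tilt.py
```

```text
time: 18.45
position: [0.4491, 0.2022, 0.2983]
tcp_rot: [2.427, 1.992, -0.011]
wrist_force: [0.1, -0.4, -2.9]
width: 0.0078
gripper_force: 30.0
time: 18.65
position: [0.4499, 0.1987, 0.2991]
tcp_rot: [2.431, 1.986, -0.01]
wrist_force: [0.2, -0.5, -2.1]
width: 0.0076
gripper_force: 30.0
t 18.65 p [449.9 198.7 299.1] yaw y -11.5 z [-0.003 -0.006 -1.   ] w 0.007627724174662829 F [ 0.2 -0.5 -2.1]
16983 4.560357527066516 ((467.7150573730469, 315.6148986816406), (164.1232452392578, 337.4432067871094), 87.10153198242188)
116 380 0 134
t 18.7 p [450.  198.3 299.3] yaw y -11.55 z [-0.003 -0.006 -1.   ] w 0.007944299179265599 F [ 0.3 -0.7 -3.1]
board plane in tool: dz/dx,dz/dy,z0 [-4.00000e-03 -2.00000e-04  3.15193e+01] 16580
board extents tool x,y [-44.6   8.   29.3] [ 59.3 117.4  33.4]
((7.29095458984375, 62.68688201904297), (108.65902709960938, 104.54571533203125), 89.53207397460938)
```

View pics/w6.png

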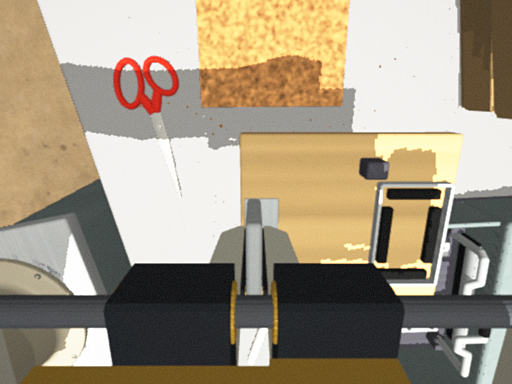

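The mat is at u 196–348, v 0–107, with its front, rear and right edges visible. I'll fit those three edges.

```bash
python3 - <<'E'
from g import *
im=cv2.imread("pics/w6.png"); W=np.load("w6.npy")*1000
hsv=cv2.cvtColor(im,cv2.COLOR_BGR2HSV)
m=(hsv[...,1]>70); m[112:]=0; m[:,:185]=0; m[:,360:]=0
m=cv2.morphologyEx(m.astype(np.uint8),cv2.MORPH_CLOSE,np.ones((5,5)))>0
rows=range(3,98,3); F=[];B=[];S=[]
for v in rows:
    u=np.where(m[v])[0]; F.append(W[v,u.min()+1,:2]); B.append(W[v,u.max()-1,:2])
for u in range(206,338,3):
    v=np.where(m[:,u])[0].max(); S.append(W[v-1,u,:2])
def fit(P):
    P=np.array(P); P=P[~np.isnan(P).any(1)]; l=cv2.fitLine(P.astype(np.float32),cv2.DIST_HUBER,0,.01,.01).ravel(); return l[:2],l[2:]
for n,P in zip("FBS",(F,B,S)):
    d,c=fit(P); print(n,np.degrees(np.arctan2(d[1],d[0])).round(2),c.round(1))
yaw=[np.degrees(np.arctan2(*fit(P)[0][::-1]))%180 for P in (F,B,S)]
a=np.radians(np.mean([yaw[0]-90,yaw[1]-90,(yaw[2]+90)%180-90])); ex=np.array([np.cos(a),np.sin(a)]);ey=np.array([-ex[1],ex[0]])
cf,cb,cs=[fit(P)[1] for P in (F,B,S)]
print("yaw",np.degrees(a),"width",(cb-cf)@ex)
c=ex*((cb+cf)@ex/2)+ey*(cs@ey+90+.5); print("centre",c)
t=c-ex*54.8+ey*-0.0; print("tcp",t); go([*t,100],np.degrees(a)); go([*t,250],np.degrees(a))
E
```

```text
F 78.85 [410.3 351.7]
B 79.21 [587.6 292. ]
S -11.49 [444.8 267.7]
yaw -11.142257 width 185.52417
centre [504.15204 348.25427]
tcp [450.385   358.84415]
shift [158.5 -31.6 198.6] turn [-0.002  0.006 -0.008]
shift [157.6 -31.9  48.6] turn [-0.002  0.006 -0.008]
```

```bash
python3 -m creep '[[[1,15,-3,5,0,0,-0.003],[1,45,-9,10,0,0,-0.005],[1,80,-16,20,0,0,-0.005],[1,115,-23,50,0,0,-0.005],[1,140,-28,90,0,0,-0.005],[1,152,-31,130,0,0,-0.005],[1,156,-32,165,0,0,-0.005],[1,156,-32,195,0,0,-0.005]]]';python3 -m creep '[[[1,0,0,0,0,0,0],[1,0,0,0,0,0,0]]]'; python3 - <<'E'
from g import *
st(); im,W=cloud("wrist"); cv2.imwrite("pics/w7.png",im); np.save("w7.npy",W); go([450.5,356.6,70],-11.25)
E
python3 tilt.py
```

```text
time: 19.55
position: [0.4486, 0.3591, 0.1012]
tcp_rot: [2.424, 1.995, -0.01]
wrist_force: [0.9, 0.0, -2.3]
width: 0.008
gripper_force: 30.0
time: 19.75
position: [0.4496, 0.3577, 0.104]
tcp_rot: [2.426, 1.992, -0.009]
wrist_force: [0.1, 0.6, -2.5]
width: 0.0079
gripper_force: 30.0
t 19.75 p [449.6 357.7 104. ] yaw y -11.21 z [-0.003 -0.006 -1.   ] w 0.007949143634377724 F [ 0.1  0.6 -2.5]
shift [-1.2  0.7 34.9] turn [-0.001  0.005  0.001]
t 19.8 p [450.1 358.1 104.9] yaw y -11.21 z [-0.001 -0.005 -1.   ] w 0.00790301892684819 F [-0.  -1.5 -2.4]
board plane in tool: dz/dx,dz/dy,z0 [-4.20000e-03 -2.00000e-04  3.15521e+01] 16552
board extents tool x,y [-44.5   8.   29.4] [ 59.2 116.6  33.5]
((7.499977111816406, 62.156036376953125), (103.63377380371094, 108.61296081542969), 0.19373227655887604)
```

View pics/w7.png

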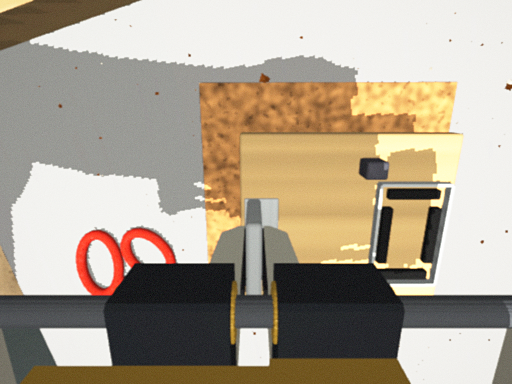

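The die is over the mat. The mat's far edge is at v≈83, its front edge at u≈202 and its rear edge at u≈455. I'll check the centre against these edges.

```bash
python3 - <<'E'
from g import *
im=cv2.imread("pics/w7.png"); W=np.load("w7.npy")*1000
hsv=cv2.cvtColor(im,cv2.COLOR_BGR2HSV); m=(hsv[...,1]>70)&(abs(W[...,2]-4)<6)
a=np.radians(-11.25); ex=np.array([np.cos(a),np.sin(a)]);ey=np.array([-ex[1],ex[0]])
def e(P,ax): P=np.array(P); P=P[~np.isnan(P).any(1)]; s=P@ax; t=P@(ey if ax is ex else ex); k=abs(s-np.median(s))<5; print(np.median(s).round(1),"slope deg",np.degrees(np.polyfit(t[k],s[k],1)[0]).round(2),k.sum()); return np.median(s)
T=[];F=[];B=[]
for u in range(212,445,4):
    v=np.where(m[70:130,u])[0]; 
    if len(v): T.append(W[70+v.min(),u,:2])
for v in range(90,128,2):
    u=np.where(m[v,185:475])[0]+185; F.append(W[v,u.min(),:2]); B.append(W[v,u.max(),:2])
t=e(T,ey);f=e(F,ex);b=e(B,ex); print("width",b-f)
c=ex*(f+b)/2+ey*(t-90); print("centre",c,"TCP",c-54.5*ex); go([*(c-54.5*ex),52],-11.25)
E
```

```text
527.0 slope deg -0.05 59
331.6 slope deg -2.04 19
520.2 slope deg -0.15 19
width 188.5181161602274
centre [502.98005491 345.54775885] TCP [449.52725713 356.1801814 ]
shift [-2.  -0.2 53.4] turn [-0.     0.004  0.001]
```

```bash
python3 -m creep '[[[1,-1,0,15,0,0,0],[1,-2,0,30,0,0,0],[1,-2,0,42,0,0,0],[1,-2,0,50,0,0,0],[1,-2,0,52,0,0,0],[1,-2,0,52,0,0,0],[1,-2,0,52,0,0,0]]]';python3 -c "
from g import *
st();go([449.7,356.3,47.5],-11.25)"
```

```text
time: 20.55
position: [0.4489, 0.356, 0.0523]
tcp_rot: [2.425, 1.994, -0.007]
wrist_force: [-0.0, -0.0, -2.0]
width: 0.008
gripper_force: 30.0
t 20.55 p [448.9 356.   52.3] yaw y -11.16 z [-0.002 -0.005 -1.   ] w 0.007973557956129517 F [-0. -0. -2.]
shift [0.5 0.7 4.8] turn [-0.001  0.005  0.002]
```

```bash
python3 -m creep '[[[1,0,1,1,0,0.005,0.001],[1,0,1,2,0,0.005,0.001],[1,0,1,3,0,0.005,0.001],[1,0,1,4,0,0.005,0.001],[1,0,1,4,0,0.005,0.001]]]';python3 -c "
from g import *
st()"
```

```text
time: 21.05
position: [0.4496, 0.3559, 0.0481]
tcp_rot: [-2.427, -1.993, 0.002]
wrist_force: [-1.1, 1.1, -0.1]
width: 0.0079
gripper_force: 30.0
t 21.05 p [449.6 355.9  48.1] yaw y -11.2 z [-0.001  0.    -1.   ] w 0.00793782683070124 F [-1.1  1.1 -0.1]
```

```bash
python3 -m creep '[[[1,0,0,0.5,0,0,0],[1,0,0,1,0,0,0],[1,0,0,1,0,0,0]]]'; python3 -m creep '[[[0,0,0,0,0,0,0],[0,0,0,0,0,0,0],[0,0,0,0,0,0,0],[0,0,0,0,0,0,0],[0,0,0,0,0,0,0],[0,0,0,-20,0,0,0],[0,0,0,-60,0,0,0],[0,0,0,-110,0,0,0]]]'; python3 -m creep '[[[0,0,0,-50,0,0,0],[0,0,50,-100,0,0,0],[0,0,50,-150,0,0,0],[0,0,50,-150,0,0,0],[0,0,50,-150,0,0,0]]]'; python3 - <<'E'
from g import *
st(); im,W=cloud("wrist"); np.save("w8.npy",W); im2,W2=cloud("top"); np.save("t8.npy",W2); im3,_=cloud("side")
cv2.imwrite("pics/w8.png",np.vstack([np.hstack([cv2.resize(im,(400,300)),cv2.resize(im3[130:250,160:320],(400,300))]),cv2.resize(im2[60:210,90:350],(520,300))[:, :800] if 0 else np.hstack([cv2.resize(im2[60:240,90:330],(400,300)),np.zeros((300,400,3),np.uint8)])]))
cv2.imwrite("t8.png",im2); cv2.imwrite("w8r.png",im)
E
```

```text
time: 21.35
position: [0.4496, 0.356, 0.0479]
tcp_rot: [-2.426, -1.993, 0.0]
wrist_force: [-4.1, 1.0, 12.9]
width: 0.0078
gripper_force: 30.0
time: 22.15
position: [0.449, 0.355, 0.1569]
tcp_rot: [-2.428, -1.993, 0.007]
wrist_force: [0.5, 1.8, 0.4]
width: 0.0467
gripper_force: 0.0
time: 22.65
position: [0.5007, 0.3459, 0.3094]
tcp_rot: [-2.428, -1.992, -0.005]
wrist_force: [0.2, -0.8, -0.5]
width: 0.0465
gripper_force: 0.0
t 22.65 p [500.7 345.9 309.4] yaw y -11.25 z [ 0.002  0.003 -1.   ] w 0.04646746261503686 F [ 0.2 -0.8 -0.5]
```

View pics/w8.png

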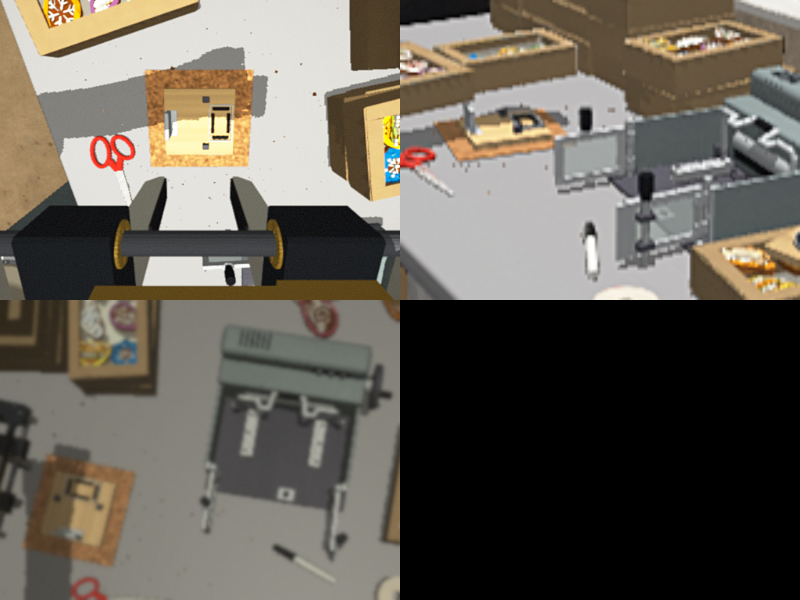

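The die lies flat on the mat with its rule up. Both leaves are wide open, the bar is up, and the marker and scissors haven't moved. I'll check the centring in numbers.

```bash
python3 - <<'E'
from g import *
im=cv2.imread("w8r.png");W=np.load("w8.npy")*1000;z=W[...,2];hsv=cv2.cvtColor(im,cv2.COLOR_BGR2HSV)
near=np.hypot(W[...,0]-503,W[...,1]-346)<140
mm=near&(z<30)&(z>0)&(hsv[...,1]>70); mm=cv2.morphologyEx(mm.astype(np.uint8),cv2.MORPH_OPEN,np.ones((5,5)))
n,l,s,c=cv2.connectedComponentsWithStats(mm);mm=l==1+np.argmax(s[1:,4])
b=near&(abs(z-16)<4)
for n,m in (("mat",mm),("die",b)): print(n,m.sum(),cv2.minAreaRect(W[m][:,:2].astype(np.float32)),np.nanmedian(z[m]))
q=W[b]; s=np.linalg.lstsq(np.c_[q[:,:2],np.ones(len(q))],q[:,2],rcond=None)[0]; print("slope",s[:2])
E
```

```text
mat 11667 ((504.061279296875, 347.40179443359375), (182.36221313476562, 191.68630981445312), 79.30651092529297) 4.800696645755719
die 6497 ((468.0987548828125, 351.5949401855469), (119.60823822021484, 197.0738983154297), 78.74320983886719) 16.46009395060505
slope [-0.00097992 -0.00035966]
```

```bash
python3 -c "
from rig import manip
print(manip.hand_in())"
```

```text
the job is handed in; nothing more can be done
None
```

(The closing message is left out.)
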